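# Count along the rack and push the tub into the third gap

## Task

Starting at the red post, run a fingertip lightly along the rail on top of the rack, touching it behind the first, second and third gap in turn, and stop and lift off there without going on to the fourth. Then push the small white tub across the bench with the fingers, never lifting or tipping it, into that third gap counted from the red post, until it stands fully home against the rack's back board. Leave the other things where they are.

Things in the scene. Friction and masses are not known exactly. Their poses are not given: they have to be found in the camera images.
- rack: Fixed plywood rack, 350 mm wide: five dividers (6 thick, 45 high, 96 mm deep) make four gaps of 80 mm, no floor but the bench. Origin on the bench under its middle; x points into the gaps, away from the robot, y along the rack. Gap centres at y = +129, +43, -43, -129 mm; open front at x = -57, front of the back board (58 high, 6 thick) at x = +40 mm. Outer gaps hold small things.
- touch_rail: Aluminium rail, 350 mm long (y), 18 wide, over the back board. Origin mid top face, 80 mm above the bench; axes as the rack's, 52 mm further in x. Spring-backed: gives straight down up to 8 mm (2.5 N to start, 6.5 N fully down). A touch counts for a gap while the middle between the fingertips is within 28 mm of the gap's centre along the rail (best with closed fingers).
- red_post: Red plastic post, 22 mm across at the foot, 20 mm at the head, 90 mm high, fixed at one end of the rail, in line with it; it may stand at the left or at the right end. Origin at its foot. From it the gap centres lie 60, 146, 232 and 318 mm along the rail: the first gap is the one next to it.
- grey_post: The same post in grey, at the other end of the rail.
- tub: Small white round tub with lid, loose, standing in front of the rack: 60 mm across the body, 64 mm at the lid (the lid spans 54 to 66 mm height), 66 mm high, about 150 g, friction ordinary. Origin at the centre of its underside, z along its axis. Home against the back board, its centre is at about x = +8 mm of the rack.
- glue: Bystander: small white glue bottle, 25 mm across, 80 mm high, standing in an outer gap. Origin under its centre.
- nipple: Bystander: brass hose nipple, 59 x 31 x 27 mm, lying in the other outer gap. Origin under its middle.
- carton: Bystander: blue and white carton of fixings, 75 x 132 x 66 mm, on the bench to the left. Origin under its centre.
- marker: Bystander: yellow-green marker pen, 135 mm long, 19 mm thick, on the bench to the right. Origin under its middle.
Things that resemble listed ones, but are neither listed nor needed, are in the scene too. Leave any green or orange look-alike of the tub alone.

How it is judged:
By the outcome, as a careful person would: the job done as asked, in the order asked, and still so for the second after the job is handed in, with the robot touching nothing.
It also fails if it takes over 64 s, if anything falls off the work surface, if the arm or the gripper's body presses on something with over 40 N, if the wrist force passes 120 N, or if a joint passes its speed limit or range.

## Robot

A 6-joint arm with a two-finger parallel gripper is mounted at the origin on a cart in front of the work surface, level with it; the furniture and walls round the work are solid. World frame = base frame: x ahead of the robot, y to its left, z up, the work surface at z = 0. Lengths are in m, angles in rad, forces in N, time in s.
With the tool pointing down it reaches from about 0.25 to 0.725 m from the base axis. Payload 4 kg.
Tool frame: the origin (TCP) lies at the very end of the fingers, on their centre line; the grasp point (between the pads) lies 19 mm behind it; z points along the fingers, y is the line along which they close (so a half turn about z gives the same grasp; the last joint's range is limited). The gripper opens to 85 mm and grips with 20 to 120 N. Pads are 22 mm wide; open, the fingers measure 114 mm over their backs; the gripper's body (76 mm by 85 mm) begins 54 mm behind the grasp point. The pads swing forward as they close: fully open they stand 13 mm farther back than shut.
Start: joints at [-1.169, 0.241, 0.005, 1.335, 0, 1.571], TCP at [0.196, -0.46, 0.231] pointing down, gripper open.
Joint ranges: [-2.72, 2.72], [-1.05, 1.87], [-1.09, 1.28], [-1.99, 2.15], [-1.42, 1.44], [-3.14, 3.14]. Speed limits (rad/s): [2.79, 2.79, 3.14, 3.14, 3.14, 3.14].

## Interface

Orientations are given as a rotation vector (axis times angle).
In Python, from workcell import manip gives the robot as it stands. Calls block until the motion is done:
- manip.move_ptp(position, orientation): joint-space move of the TCP to a pose.
- manip.line_to(position, ori=None, velocity=0.15): straight line of the TCP; ori=None keeps the orientation; velocity is the mean speed in m/s.
- manip.move_joints(angles): joint-space move.
- manip.command_gripper(opening): finger opening in m; the grip force is fixed at half the most; returns when the fingers have stopped.
- manip.wait(seconds).
- manip.solve_ik(position, orientation): joint angles nearest the present ones, or None.
- manip.capture(name): name is "scene" or "top" or "wrist"; returns the picture (480x640x3 uint8, blue, green, red); there is no depth.
- manip.get_calibration(name): a dict with "K" (3x3 intrinsics, pixels), "k1" (the pictures are not rectified: a ray, as slopes to the right and down, at radius r is drawn at 1 + k1 r^2 times it, then the intrinsics apply), "R" (3x3) and "t" (3): a world point X has camera coordinates R X + t; the wrist camera has in their place "hand_eye" (4x4, takes a point from camera to tool coordinates, whose origin is the TCP and whose axes are the flange's). Camera axes: x right, y down, z forward; pixel columns grow to the right and rows downward; lengths in m; the calibration is good to about 2 mm. A picture is of the moment at which its call begins: read the wrist's pose just before it. get_calibration takes no time and is no camera call.
A pose or a line that the arm cannot do raises manip.PlanningError and nothing moves.
- manip.finish_job(): hands the job in; it is judged then, once.
Readings, each from a call of its own:
- manip.get_time_s(): time.
- manip.get_joint_positions(): joint angles.
- manip.get_joint_velocities(): joint speeds.
- manip.get_effort(): joint torques, N m.
- manip.get_tool_pos(): TCP position.
- manip.get_ee_rot(): TCP orientation.
- manip.get_contact_force(): force on the tool from outside, world axes, zero at the start.
- manip.get_wrist_torque(): the same for the moment, N m.
- manip.get_finger_gap(): finger opening in m.
- manip.get_finger_force(): force on a finger pad.
Only numpy, scipy, OpenCV 4.12 (cv2) and the standard library are available. Lean on these libraries where they do the work, as an engineer would, in place of code of your own. Each camera call takes 0.05 s, during which the arm holds its last target. There are 200 camera calls.

## Working session

There is one attempt and no reset: what is moved stays moved. The work goes in short steps, each a Python script; the robot and the scene stay as the last script left them, time stands still between calls to the robot, and variables do not carry over. Pictures are saved under pics/ and viewed, at most 10 in all, crops included, and the job is handed in when it is done.

```bash
mkdir -p pics
python3 - <<'E'
from workcell import manip
import cv2
for n in("scene","top"):
    cv2.imwrite(f"pics/{n}0.png",manip.capture(n))
    c=manip.get_calibration(n);print(n,c)
print(manip.get_calibration("wrist"),manip.get_ee_rot(),manip.get_time_s())
E
```

```text
scene {'K': array([[623.82677159,   0.        , 312.00154781],
       [  0.        , 623.82677159, 241.80781179],
       [  0.        ,   0.        ,   1.        ]]), 'k1': -0.026450804073243954, 'R': array([[-0.76632464, -0.6423917 , -0.0089135 ],
       [-0.48378301,  0.58613449, -0.64992335],
       [ 0.42272988, -0.49374008, -0.75994749]]), 't': array([0.38274876, 0.30664983, 1.5252765 ])}
top {'K': array([[551.88235356,   0.        , 324.39913828],
       [  0.        , 551.88235356, 245.47336241],
       [  0.        ,   0.        ,   1.        ]]), 'k1': 0.009866191514391791, 'R': array([[-0.01194723, -0.99975063,  0.01886626],
       [-0.9973768 ,  0.01056753, -0.07160901],
       [ 0.07139179, -0.0196723 , -0.99725434]]), 't': array([-0.00909317,  0.50629891,  1.34441811])}
{'K': array([[373.42396867,   0.        , 316.46381012],
       [  0.        , 373.42396867, 238.63636158],
       [  0.        ,   0.        ,   1.        ]]), 'k1': -0.057689379419219415, 'hand_eye': array([[ 5.45786794e-04, -9.46901484e-01, -3.21523377e-01,
         8.28439379e-02],
       [ 9.99999534e-01,  2.60618151e-04,  9.29969163e-04,
         8.26473956e-04],
       [-7.96794353e-04, -3.21523734e-01,  9.46901185e-01,
        -1.42907505e-01],
       [ 0.00000000e+00,  0.00000000e+00,  0.00000000e+00,
         1.00000000e+00]])} [-3.07657187e+00 -6.26550629e-01  6.16037559e-04] 0.1
```

View pics/scene0.png

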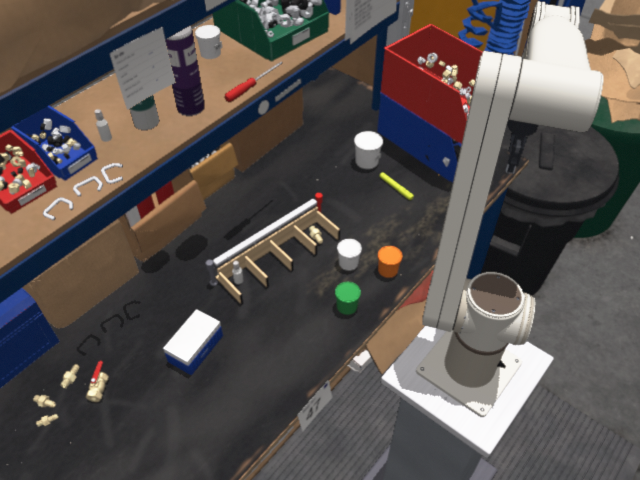

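View pics/top0.png

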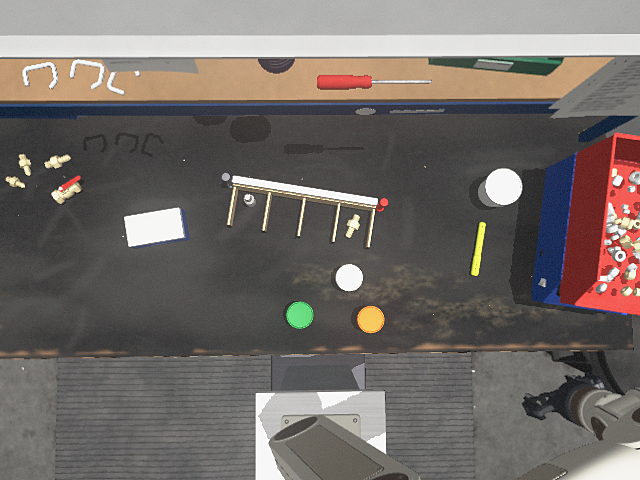

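The red post is at the robot's right, with its head at top (384,203) and scene (319,197). The grey post is at top (226,177). The small white tub is at top (349,277) and scene (349,250), and the bigger white tub at top (502,187) is a look-alike. Counting from red, the nipple is in gap 1 and the glue is in gap 4. Next I'll measure these.

```bash
cat > h.py <<'E'
import numpy as np, cv2
from workcell import manip
def ray(c,uv):
    k1=c["k1"]; K=c["K"]
    p=cv2.undistortPoints(np.array([[uv]],float),K,np.array([k1,0,0,0.]))[0,0]
    return -c["R"].T@c["t"], c["R"].T@np.array([*p,1])
def onz(n,uv,z):
    o,d=ray(manip.get_calibration(n),uv); return o+d*(z-o[2])/d[2]
def tri(a,b):
    o1,d1=ray(manip.get_calibration("top"),a);o2,d2=ray(manip.get_calibration("scene"),b)
    s=np.linalg.lstsq(np.c_[d1,-d2],o2-o1,rcond=None)[0]
    return (o1+s[0]*d1+o2+s[1]*d2)/2
E
python3 - <<'E'
from h import *
np.set_printoptions(precision=4,suppress=True)
t=cv2.imread("pics/top0.png");s=cv2.imread("pics/scene0.png")
def blob(im,x0,x1,y0,y1,f):
    m=f(cv2.cvtColor(im[y0:y1,x0:x1],cv2.COLOR_BGR2HSV).astype(int)).astype(np.uint8)
    n,l,st,c=cv2.connectedComponentsWithStats(m); i=1+np.argmax(st[1:,4]); return c[i]+[x0,y0],st[i]
white=lambda h:(h[...,1]<60)&(h[...,2]>170)
red=lambda h:((h[...,0]<8)|(h[...,0]>172))&(h[...,1]>120)&(h[...,2]>70)
c,st=blob(t,325,372,255,300,white);print("tub top",c,st,onz("top",c,.066))
c,st=blob(t,376,395,193,215,red);print("red",c,st,onz("top",c,.085))
c,st=blob(t,228,382,172,210,white);print("rail",c,st,onz("top",c,.08))
print("railends",onz("top",(233,181),.08),onz("top",(378,202.5),.08))
print("grey",onz("top",(226,177),.09))
print("tri tub",tri((349,277),(349,243)),"shelf label",tri((366,111),(264,107)))
for n,p in(("green",(300,315)),("orange",(370.5,320))):print(n,onz("top",p,.066))
cv2.imwrite("pics/crop.png",cv2.resize(t[165:335,215:400],None,fx=4,fy=3.5,interpolation=cv2.INTER_CUBIC)[:600])
E
```

```text
tub top [348.9415 277.2134] [ 11   9  27  27 581] [ 0.4266 -0.0712  0.066 ]
red [381.757  204.1963] [  0   5  13  14 107] [ 0.5978 -0.1503  0.085 ]
rail [304.6147 189.9477] [   4    4  146   29 1051] [0.6343 0.0318 0.08  ]
railends [0.6571 0.2011 0.08  ] [ 0.6027 -0.1421  0.08  ]
grey [0.6648 0.216  0.09  ]
tri tub [ 0.427  -0.0699  0.0859] shelf label [ 0.7283 -0.0875  0.3795]
green [0.339  0.0457 0.066 ]
orange [ 0.3251 -0.1207  0.066 ]
```

View pics/crop.png

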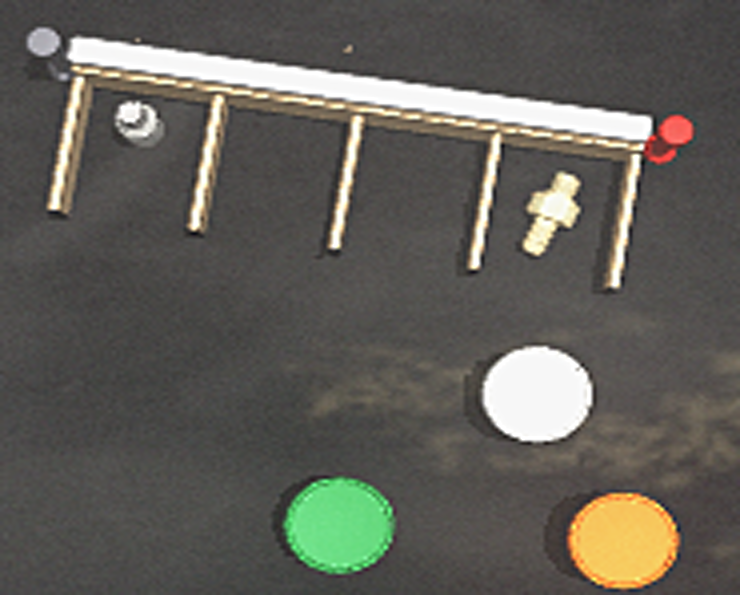

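The rack is yawed about -9°, with the rail centre near (0.631, 0.030) and the tub at (0.427, -0.071). The shelf edge is at x≈0.73, z≈0.38. I'll take one closer wrist look to refine these.

```bash
cat >> h.py <<'E'
from scipy.spatial.transform import Rotation as Ro
def down(yaw,tilt=0):
    # tool x points along yaw (horizontal); tilt>0: fingertips lead toward tool x
    x=np.array([np.cos(yaw),np.sin(yaw),0]);z=np.array([0,0,-1.])
    z2=np.cos(tilt)*z+np.sin(tilt)*x; x2=np.cos(tilt)*x-np.sin(tilt)*z
    return Ro.from_matrix(np.c_[x2,np.cross(z2,x2),z2]).as_rotvec()
def wcal():
    c=dict(manip.get_calibration("wrist"));T=np.eye(4)
    T[:3,:3]=Ro.from_rotvec(manip.get_ee_rot()).as_matrix();T[:3,3]=manip.get_tool_pos()
    W=np.linalg.inv(T@c["hand_eye"]);c["R"]=W[:3,:3];c["t"]=W[:3,3];return c
E
python3 - <<'E'
from h import *
import pickle
print(manip.get_time_s())
manip.move_ptp([.52,-.01,.23],down(-.157))
c=wcal();im=manip.capture("wrist");cv2.imwrite("pics/w1.png",im);pickle.dump(c,open("w1.pkl","wb"))
print(manip.get_time_s(),manip.get_joint_positions())
E
```

```text
0.1
3.9417 [-1.96306275e-02  2.81029890e-01  5.54661156e-02  1.34524421e+00
 -5.53394246e-05 -3.00373990e+00]
```

View pics/w1.png

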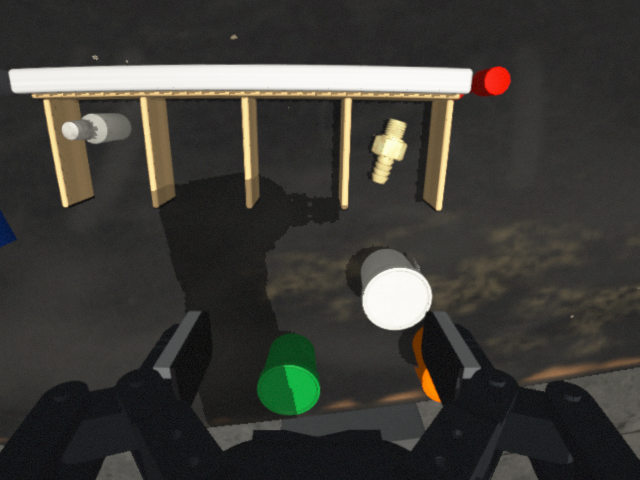

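The wrist view shows the rail's top face running from (11,80) to (471,80), the tub lid centred at (397,298) and the red post head at (498,80). The divider front feet are at about y=205.

Run:
```python
from h import *
import pickle
np.set_printoptions(precision=4,suppress=True)
c=pickle.load(open("w1.pkl","rb"));im=cv2.imread("pics/w1.png")
def wz(p,z):
    o,d=ray(c,p);return o+d*(z-o[2])/d[2]
hsv=cv2.cvtColor(im,cv2.COLOR_BGR2HSV)
a=im[60:100,:480].min(2)>150
# rail top face row extents at some columns
for x in(30,130,240,350,450):
    r=np.where(a[:,x])[0]+60;print(x,r.min(),r.max())
A=wz((11,79),.08);B=wz((471,80),.08);M=(A+B)/2;d=A-B
print("rail",A,B,M,np.linalg.norm(d),"yaw",np.arctan2(-d[0],d[1]))
yaw=np.arctan2(-d[0],d[1]);R=lambda v:np.array([[np.cos(yaw),-np.sin(yaw)],[np.sin(yaw),np.cos(yaw)]])@v
print("red",wz((500,80),.09),"exp",M[:2]+R([0,-.189]))
O=M[:2]-R([.052,0]);print("rack O",O)
for p in((249,207),(345,208),(438,209),(152,206),(68,206)):
    print(np.array([[np.cos(yaw),np.sin(yaw)],[-np.sin(yaw),np.cos(yaw)]])@(wz(p,0)[:2]-O))
m=((hsv[...,1]<40)&(hsv[...,2]>225)).astype(np.uint8)[255:340,350:440]
n,l,st,ce=cv2.connectedComponentsWithStats(m);i=1+np.argmax(st[1:,4]);print(ce[i]+[350,255],st[i]);
T=wz(ce[i]+[350,255],.066);print("tub",T,"rackframe",np.array([[np.cos(yaw),np.sin(yaw)],[-np.sin(yaw),np.cos(yaw)]])@(T[:2]-O))
```

```text
30 68 91
130 66 89
240 65 89
350 66 90
450 68 92
rail [0.6668 0.2005 0.08  ] [ 0.6082 -0.1406  0.08  ] [0.6375 0.03   0.08  ] 0.3461087001469969 yaw -0.17006959644724381
red [ 0.6052 -0.1576  0.09  ] exp [ 0.6055 -0.1563]
rack O [0.5863 0.0388]
[-0.0668  0.0087]
[-0.0666 -0.0899]
[-0.0662 -0.1862]
[-0.0667  0.1098]
[-0.0673  0.2008]
[396.6046 298.1688] [  13   13   68   61 3265]
tub [ 0.4305 -0.0718  0.066 ] rackframe [-0.1348 -0.1354]
```

Rack pose: origin (0.586, 0.039), yaw -0.170. The red post and divider tops agree with it. Now the rail touch.

```bash
cat >> h.py <<'E'
YAW=-.170;O=np.array([.5863,.0388])
def W(x,y,z):
    c,s=np.cos(YAW),np.sin(YAW);return [O[0]+c*x-s*y,O[1]+s*x+c*y,z]
E
python3 - <<'E'
from h import *
np.set_printoptions(precision=3,suppress=True)
o=down(YAW+np.pi/2)
manip.command_gripper(0)
manip.move_ptp(W(.052,-.145,.13),o)
manip.line_to(W(.052,-.145,.090))
f0=manip.get_contact_force();print(f0)
z=.084
while z>.073:
    manip.line_to(W(.052,-.145,z),velocity=.03)
    f=manip.get_contact_force()[2]-f0[2];print(round(z,4),round(f,2),manip.get_tool_pos()[2])
    if f>3.0: break
    z-=.0015
for y in np.linspace(-.145,.043,5)[1:]:
    manip.line_to(W(.052,y,z),velocity=.06)
    print(y,manip.get_contact_force()-f0,manip.get_tool_pos())
manip.line_to(W(.052,.043,.13))
print(manip.get_time_s(),manip.get_joint_positions())
E
```

```text
[ 0.483  0.101 -0.571]
0.084 0.72 0.08440351188073625
0.0825 1.03 0.08254626809766864
0.081 -0.06 0.08082800868422424
0.0795 3.47 0.07985163312885618
-0.09799999999999999 [-1.035  1.504  4.487] [ 0.621 -0.066  0.079]
-0.05099999999999999 [1.342 1.078 1.833] [ 0.629 -0.019  0.08 ]
-0.003999999999999976 [0.161 1.547 3.466] [0.637 0.027 0.08 ]
0.043 [-0.588  1.325  2.859] [0.645 0.073 0.08 ]
14.225 [ 0.111  0.591  0.27   1.25  -0.     1.853]
```

Run:
```python
from h import *
np.set_printoptions(precision=3,suppress=True)
a=np.array([manip.get_contact_force() for _ in range(20)])
b=[]
for _ in range(15): manip.wait(.02);b.append(manip.get_contact_force())
print(a.std(0),np.mean(b,0),np.std(b,0),manip.get_tool_pos(),W(.052,.043,.13),manip.get_time_s())
```

```text
[0. 0. 0.] [ 0.22  -0.102 -0.188] [0.493 0.382 0.473] [0.644 0.072 0.128] [np.float64(0.644825248889178), np.float64(0.07238266282562732), 0.13] 14.475
```

Run:
```python
from h import *
import pickle
np.set_printoptions(precision=3,suppress=True)
o=down(YAW+np.pi/2,.35)
manip.line_to(W(-.02,.0,.15),velocity=.25)
manip.command_gripper(.034)
manip.move_ptp(W(-.137,-.212,.12),o)
manip.line_to(W(-.137,-.212,.014),velocity=.15)
print(manip.get_tool_pos(),W(-.137,-.212,.014),manip.get_finger_gap())
manip.line_to(W(-.136,-.185,.014),velocity=.06)
manip.line_to(W(-.136,.003,.014),velocity=.06)
print(manip.get_contact_force())
c=wcal();cv2.imwrite("pics/w2.png",manip.capture("wrist"));pickle.dump(c,open("w2.pkl","wb"))
print(manip.get_time_s())
```

```text
[ 0.416 -0.147  0.015] [np.float64(0.41540822893118706), np.float64(-0.14696598876264844), 0.014] 0.0340669660738936
[-0.295 -0.103 -0.724]
21.1667
```

View pics/w2.png

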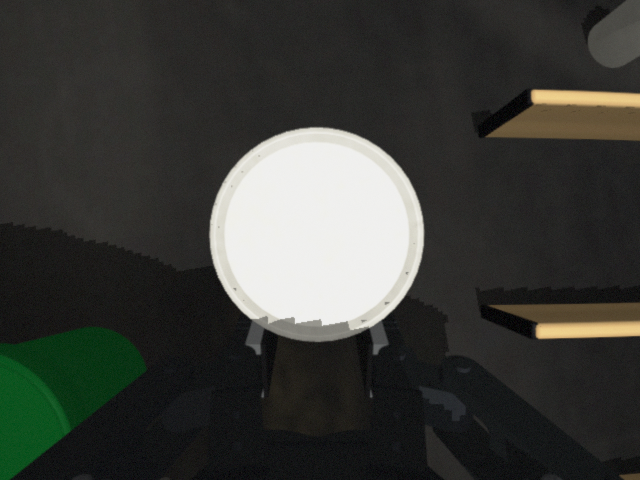

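The tub sits squarely in the two fingers, with its lid centred at about (317,234). The gap 3 dividers' top front corners are at (533,97) and (535,331).

Run:
```python
from h import *
import pickle
np.set_printoptions(precision=4,suppress=True)
c=pickle.load(open("w2.pkl","rb"))
def rk(p,z):
    o,d=ray(c,p);q=(o+d*(z-o[2])/d[2])[:2]-O;C,S=np.cos(YAW),np.sin(YAW);return np.array([C*q[0]+S*q[1],-S*q[0]+C*q[1]])
print("tub",rk((317,234),.066),"lid",rk((210,234),.066)-rk((424,234),.066),"div",rk((533,98),.045),rk((535,330),.045))
p=manip.get_tool_pos()[:2]-O;C,S=np.cos(YAW),np.sin(YAW);print("tcp",C*p[0]+S*p[1],-S*p[0]+C*p[1])
```

```text
tub [-0.1354  0.035 ] lid [-0.0638 -0.    ] div [-0.0561  0.0857] [-0.0568  0.0012]
tcp -0.13598948384246473 0.002911674888445865
```

Run:
```python
from h import *
np.set_printoptions(precision=3,suppress=True)
manip.line_to(W(-.136,.0113,.014),velocity=.04)
manip.line_to(W(-.136,-.03,.014),velocity=.1)
manip.line_to(W(-.136,-.06,.12),velocity=.2)
o=down(YAW,.35)
manip.move_ptp(W(-.21,.043,.12),o)
manip.line_to(W(-.198,.043,.014),velocity=.15)
f0=manip.get_contact_force()
manip.line_to(W(-.170,.0432,.014),velocity=.05)
manip.line_to(W(-.045,.0432,.014),velocity=.06)
x=-.045
while x<-.014:
    x+=.002;manip.line_to(W(x,.0432,.014),velocity=.03)
    f=(manip.get_contact_force()-f0);print(round(x,3),f)
    if -(f[0]*np.cos(YAW)+f[1]*np.sin(YAW))>4: break
cv2.imwrite("pics/s3.png",manip.capture("wrist"));import pickle;pickle.dump(wcal(),open("w3.pkl","wb"))
print(manip.get_time_s())
```

```text
-0.043 [-1.053 -0.321 -1.298]
-0.041 [-1.842 -0.484 -1.818]
-0.039 [-1.805  0.144 -1.734]
-0.037 [-1.511 -0.082 -1.314]
-0.035 [-1.666 -0.971 -2.062]
-0.033 [-2.097 -0.907 -1.326]
-0.031 [-2.013  0.565 -1.607]
-0.029 [-2.031 -1.628 -1.591]
-0.027 [-1.677  0.27  -0.392]
-0.025 [-5.466  0.211 -0.009]
32.525
```

View pics/s3.png

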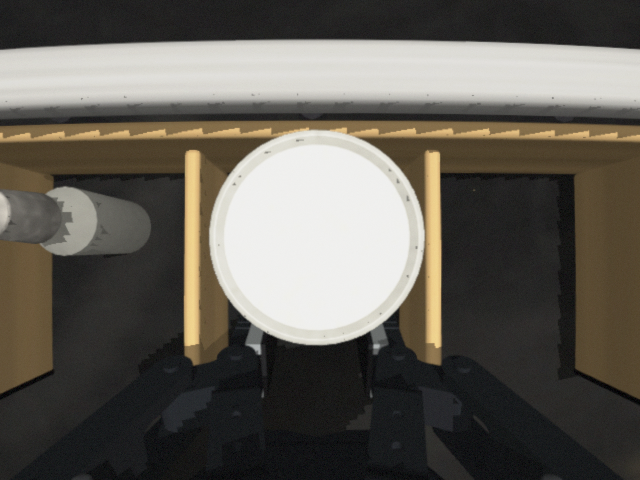

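The lid centre is at about (317,237), between the gap 3 dividers with the glue in the next gap to the left. The lid's far edge touches the back board, and the force rose where expected. Now I'll back off and check.

Run:
```python
from h import *
np.set_printoptions(precision=4,suppress=True)
manip.line_to(W(-.11,.0432,.014),velocity=.08)
manip.line_to(W(-.16,.0432,.15),velocity=.2)
manip.move_ptp([.30,-.25,.25],down(-.6))
t=manip.capture("top");cv2.imwrite("pics/t4.png",t)
cv2.imwrite("pics/t4c.png",cv2.resize(t[165:335,115:500],None,fx=2,fy=2))
im=t[190:250,285:325];h=cv2.cvtColor(im,cv2.COLOR_BGR2HSV)
m=((h[...,1]<60)&(h[...,2]>170)).astype(np.uint8);n,l,st,ce=cv2.connectedComponentsWithStats(m)
for i in range(1,n):
    if st[i,4]>200:
        q=onz("top",ce[i]+[285,190],.066)[:2]-O;C,S=np.cos(YAW),np.sin(YAW);print(st[i],C*q[0]+S*q[1],-S*q[0]+C*q[1])
print(manip.get_time_s())
```

```text
[  0   3  14  27 287] 0.006422128899050143 0.02935485717802823
39.3333
```

View pics/t4c.png

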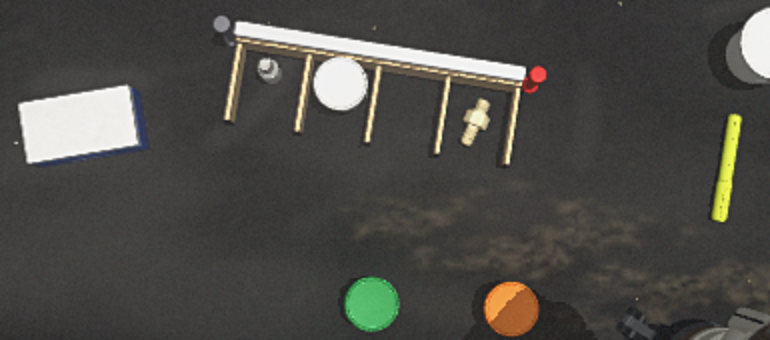

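The tub stands in gap 3 at crop (340,84), against the back board. The x = +6 mm reading fits its home position of about +8; the y reading came from a clipped window. The glue, nipple, carton, marker and both look-alikes haven't moved.

```bash
python3 -c "
from workcell import manip
print(manip.finish_job())"
```

```text
the job is handed in; nothing more can be done
None
```

The job is handed in: I ran the fingertip from the red post past gaps 1, 2 and 3, lifted off there, then pushed the tub home against the back board in gap 3 and left the other things where they were; the touch behind gap 2 read lightest, about 1.5 N, so it is the least certain.

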